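# Close down the clay grill

### The arm

A 6-joint arm with a two-finger parallel gripper is mounted at the origin on the work surface. World frame = base frame: x ahead of the robot, y to its left, z up, the work surface at z = 0. Lengths are in mm, angles in rad, forces in N, time in s.
With the tool pointing down it reaches from about 350 to 875 mm from the base axis. Payload 4.2 kg.
Tool frame: the origin (TCP) lies midway between the tips of the shut fingers; the grasp point (between the pads) lies 19 mm behind it; x points along the fingers, y is the direction in which the jaws open and shut, and the axes are right-handed (so a half turn about x gives the same grasp; the last joint's range is limited). The gripper opens to 85 mm and grips with 20 to 120 N. Pads are 22 mm wide; open, the fingers measure 114 mm over their backs; the gripper's body (76 mm by 85 mm) begins 54 mm behind the grasp point. The pads swing forward as they close: fully open they stand 13 mm farther back than shut.
Start: joints at [1.535, 0.385, 0.008, 0, -1.194, -0.259], TCP at [181.561, 598.026, 231.312] pointing down, gripper open.
Joint ranges: [-3.14, 3.14], [-1.21, 2.06], [-1.07, 1.41], [-3.16, 2.05], [-2.99, -0.16], [-3.1, 3.1]. Speed limits (rad/s): [2.79, 2.79, 3.14, 3.14, 3.14, 3.14].

### API

Orientations are given as a unit quaternion [x, y, z, w].
In Python, from bench import readout, imaging, arm gives the robot as it stands.
- The arm moves only by the tool arm_command, never from a script. Its argument "increments" is a list of rows, each a list of 3 entries, a list of its own where there are three numbers: the turn, a rotation vector about the world's x, y, z in degrees, then the shift along the world's x, y, z in mm, then the closure, from 0 (fully open) to 1 (shut). In form: [[[ax, ay, az], [tx, ty, tz], fingers], ...]. A call has exactly 5 rows; each row is the pose to reach, as a shift and turn from the pose measured when the call began; what a row does not reach only later rows make up. A row lasts 1/10 s, in which the tool goes at most 50 mm and 8.59 degrees, less where a joint would pass 70% of its speed; a pose out of reach is approached as far as the arm can. A call with a gripper value outside its range is refused whole. The fingers move at their own pace and stop on an object; the grip force is fixed at half the most. Time passes only in rows, so rows that repeat a pose let the fingers close, or fill a call up. It gives the time, the measured TCP pose, the force and the opening at its end, in the units of the state.
- readout.read_state(): the state, without advancing time (a new reading comes with each control period).
- imaging.get_image(name): name is "scene" or "top"; returns (picture, depth): 384x512x3 uint8, blue, green, red; 384x512 float32, mm along the optical axis (not along the pixel's ray), 0 where there is no reading.
- imaging.camera_info(name): a dict with "vfov" (degrees; the focal length in pixels is half the picture's height over the tangent of half this angle, whatever the lens; pixels are square), "cx", "cy" (the principal point, pixels), "eye" and "rotation" of the camera in the world. Camera axes: x right, y down, z forward; pixel columns grow to the right and rows downward; lengths in mm; the calibration is good to about 2 mm. A picture is of the moment at which its call begins. camera_info takes no time and is no camera call.
- arm.job_done(): hands the job in, once; it reports no verdict.
The state is a dict: "clock": time; "joints": joint angles; "joint_vel": joint speeds; "joint_efforts": joint torques, N m; "position": TCP position; "ee_rot": TCP orientation; "contact_force": force on the tool from outside, world axes, zero at the start; "wrist_torque": the same for the moment, N m; "gripper_width": finger opening in mm.
Only numpy, scipy, OpenCV 4.12 (cv2) and the standard library are available. Lean on these libraries where they do the work, as an engineer would, in place of code of your own. Each camera call takes 0.05 s, during which the arm holds its last target. There are 200 camera calls.

### The job

The small charcoal grill is finished for the day: slide its steel closing disc across the clay plate, without lifting it off, until it drops into the round seat over the fire hole and lies flat and flush with the plate, and push the air slide on the grill's far side fully shut. Be gentle, the clay chips if the disc is pressed or rammed against it with more than about 22 N. Leave the bowl, pitcher, spoon and rice bucket where they stand, and let go of everything at the end.

Things in the scene. Friction and masses are not known exactly. Their poses are not given: they have to be found in the camera images.
- grill: small clay charcoal grill, fixed: a terracotta box 214 mm (its x) by 334 mm (its y), 70 mm high, with a terracotta plate 186 x 306 x 16 mm on it; the plate's flat top is 86 mm above the bench. Origin: middle of its underside. x points to the long side with the air slide (away from the robot, within 0.3 rad), y along its length, z up
- seat_about (a point): rough middle of the round seat, level with the plate's top, 75 mm from the grill's middle towards its -y end. The plate is bedded by hand, so the true middle is up to 8 mm off this point along the grill's x and up to 8 mm along its y (fixed): find it by feel or eye. The seat is a recess 104 mm across, 6 mm deep, square-edged, with a flat ledge round the 64 mm fire hole
- disc_knob (a point): middle of the closing disc's knob. Flat steel disc 100 mm across, 6 mm thick, 0.3 to 0.42 kg, with an upright round knob 20 mm across, 26 mm high in its centre. This point is 19 mm above its underside: 105 mm above the bench when on the plate, 99 mm when home in the seat (2 mm play all round). z is the knob's axis. Starts flat on the plate beside the seat; friction on clay 0.48 to 0.63
- air_slide (a joint): position of the air slide, m: 0 fully shut (at its stop, covering the air hole), 0.06 fully open; it grows towards the grill's +y. It moves along the grill's y with about 2.5 N of friction and stays where it is left
- slide_knob (a point): middle of the air slide's knob, a level round wooden pin 16 mm across that sticks out along the grill's x; this point moves with the slide, 25 mm out from the grill's wall and 46 mm above the bench; the pin's free end is 16 mm further out. The tracks above and below the slide stand 8 mm out from the wall
- bowl: white enamel bowl, 150 mm across, 55 mm high; origin under its middle; to be left alone
- pitcher: glass pitcher, 112 mm across plus a handle, 195 mm high; origin under its middle; to be left alone
- spoon: steel serving spoon 274 mm long, lying on the bench beside the grill; origin near its middle, x towards its bowl; to be left alone
- rice_bucket: insulated plastic rice bucket with latched lid, 256 mm across, 230 mm high, 2.6 kg; origin under its middle; to be left alone
Not all that is in view belongs to the job. Of the things shaped like the part that bears disc_knob, the dark steel one is meant.

How it is judged (in metres and radians):
On the way:
1. the disc has dropped into the seat (z of disc_knob in the frame of grill below 0.1005 m and angle between disc_knob's own z axis and vertical below 0.025 rad and horizontal distance between disc_knob and seat_about below 0.018 m), for 0.2 s.
At the end, for the whole second after the job is handed in: The disc lies home in the seat: sunk flush (within 1.5 mm) and level within 0.025 rad, released and at rest; the air slide is shut to within 4 mm of its stop (all of step 1 and z of disc_knob in the frame of grill above 0.097 m and linear speed of disc below 0.02 m/s and value of joint air_slide below 0.004 m); the robot touches nothing.
It fails at once if the disc is lifted more than 10 mm off the plate (z of disc_knob in the frame of grill above 0.115 m).
It fails at once if the disc presses or knocks on the grill with more than 22 N (contact force between disc and grill above 22 N).
It fails at once if a bystander is moved more than 20 mm (distance of any of bowl, pitcher, spoon, rice_bucket from where it was at the start of the episode above 0.02 m).
It also fails if it takes over 72 s, if anything falls off the work surface, if the arm or the gripper's body presses on something with over 40 N, if the wrist force passes 120 N, or if a joint passes its speed limit or range.

## Working session

There is one attempt and no reset: what is moved stays moved. The work goes in short steps, Python scripts to look and compute and a tool call to move; the robot and the scene stay as the last step left them, time stands still between calls to the robot, and variables do not carry over. Pictures are saved under pics/ and viewed, about 8 in all and at most 12, crops included, and the job is handed in when it is done.

Besides the shell and the picture viewer there is one more tool, called after ">>>" in YAML: its name, and indented under it one key for each argument. arm_command: Moves the arm, as the interface text tells. Its arguments: {"type":"object","properties":{"increments":{"type":"array","items":{"type":"array"}}},"required":["increments"]}

```bash
ls; mkdir -p pics; cat > h.py <<'E'
import numpy as np, cv2
from bench import readout, imaging, arm
def K(n):
    c=imaging.camera_info(n); f=192/np.tan(np.radians(c["vfov"])/2)
    return c,f,np.array(c["eye"],float),np.array(c["rotation"],float)
def plane(n,u,v,z):
    c,f,e,R=K(n); d=R@np.array([(u-c["cx"])/f,(v-c["cy"])/f,1.]); return e+d*(z-e[2])/d[2]
def cloud(n,D):
    c,f,e,R=K(n); v,u=np.mgrid[:384,:512]
    P=np.stack([(u-c["cx"])/f*D,(v-c["cy"])/f*D,D],-1); return P@R.T+e
def proj(n,p):
    c,f,e,R=K(n); q=R.T@(np.array(p)-e); return q[:2]/q[2]*f+[c["cx"],c["cy"]]
E
python3 - <<'E'
from h import *
for n in("scene","top"):
    i,d=imaging.get_image(n); np.savez(f"{n}0.npz",i=i,d=d); print(imaging.camera_info(n))
    cv2.imwrite(f"pics/{n}0.png",cv2.resize(i,(768,576)))
print(readout.read_state())
E
```

```text
pics
{'vfov': 45.88433476736538, 'cx': 260.4813217219523, 'cy': 189.57737462978994, 'eye': array([1272.0435095 , -742.4037754 , 1277.15969705]), 'rotation': array([ 0.86492935,  0.3493221 , -0.14034387, -0.33192602])}
{'vfov': 57.123125314268506, 'cx': 255.60169482678052, 'cy': 194.66891505793294, 'eye': array([ 418.93562062,   24.91274654, 1358.83504477]), 'rotation': array([-0.69884472,  0.71417098, -0.03018663,  0.0257806 ])}
{'clock': 0.1, 'joints': array([ 1.53457484e+00,  3.85459963e-01,  6.78980247e-03, -4.10947157e-04,
       -1.19398348e+00, -2.58588296e-01]), 'joint_vel': array([-0.00021027, -0.0023297 ,  0.00419034,  0.00208351,  0.00065522,
        0.00040225]), 'joint_efforts': array([-7.20890439e-04, -3.93319237e+01,  1.88928598e+01,  4.19797629e+00,
       -2.58332788e-03,  3.91240064e-06]), 'position': array([181.4449009 , 597.55659722, 230.35711095]), 'ee_rot': array([-0.69936906,  0.1045745 ,  0.69949177,  0.10323932]), 'contact_force': array([-0.49101522, -0.46200343,  0.8918926 ]), 'wrist_torque': array([-0.00631709,  0.01086493, -0.01630633]), 'gripper_width': 85.38593637715687}
```

View pics/scene0.png

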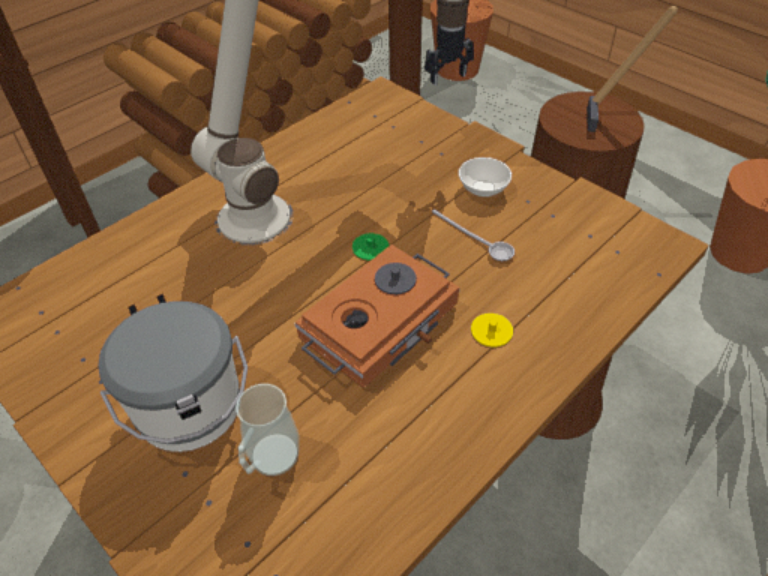

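View pics/top0.png

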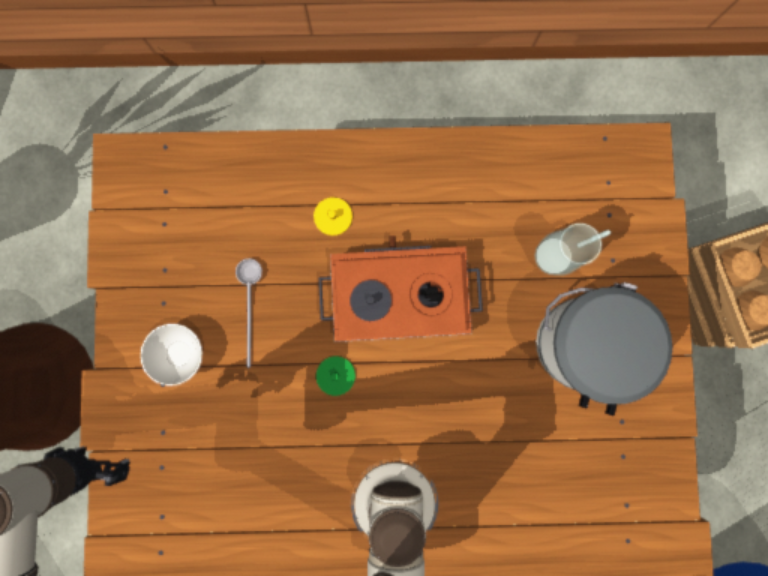

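The scene shows the dark disc on the plate, with the seat on the robot's right (-y). The yellow and green discs are decoys. In the top view (768-wide) the disc is near (371,299), the seat near (431,294), and the slide knob near (392,242). Next I'll measure these.

```bash
cat >> h.py <<'E'
from scipy.spatial.transform import Rotation
_K=K
def K(n):
    c=imaging.camera_info(n); f=192/np.tan(np.radians(c["vfov"])/2)
    return c,f,np.array(c["eye"],float),Rotation.from_quat(c["rotation"]).as_matrix()
E
python3 - <<'E'
from h import *
for n in("top","scene"):
    z=np.load(n+"0.npz"); i,d=z["i"],z["d"]; P=cloud(n,d)
    hsv=cv2.cvtColor(i,cv2.COLOR_BGR2HSV)
    box=(P[...,0]>300)&(P[...,0]<750)&(abs(P[...,1])<300)
    pl=box&(abs(P[...,2]-86)<6)
    print(n,"plate px",pl.sum(),"z med",np.median(P[pl][:,2]))
    m=pl.astype(np.uint8); m=cv2.morphologyEx(m,cv2.MORPH_CLOSE,np.ones((9,9)))
    k,l,s,_=cv2.connectedComponentsWithStats(m); j=1+np.argmax(s[1:,4]); ys,xs=np.where(l==j)
    Q=np.array([plane(n,u,v,86)[:2] for u,v in zip(xs,ys)],np.float32)
    r=cv2.minAreaRect(Q); print("plate rect",r,"px mean",Q.mean(0))
    # disc: dark
    V=hsv[...,2]; S=hsv[...,1]
    reg=(l==j); dk=(box&(P[...,2]>80)&(P[...,2]<97)&(S<110)).astype(np.uint8)
    k,l2,s,c=cv2.connectedComponentsWithStats(dk)
    for q in range(1,k):
        if s[q,4]>40: print("dark",s[q],c[q],plane(n,*c[q],92))
    c,_,_,_=K(n)
    hole=box&(P[...,2]>-20)&(P[...,2]<150)&(V<60)
    k,l2,s,c=cv2.connectedComponentsWithStats(hole.astype(np.uint8))
    for q in range(1,k):
        if s[q,4]>40: print("V<60",s[q],c[q],plane(n,*c[q],80))
    kn=box&(P[...,2]>97)&(P[...,2]<125); ys,xs=np.where(kn); print("knob cloud",len(xs),np.median(P[kn],0), P[kn][:,2].max() if len(xs) else 0)
    if n=="top": cr=i[150:240,205:330]
    else: cr=i[150:260,190:320]
    cv2.imwrite(f"pics/{n}crop.png",cv2.resize(cr,None,fx=4.5,fy=4.5,interpolation=cv2.INTER_CUBIC))
a=cv2.imread("pics/topcrop.png");b=cv2.imread("pics/scenecrop.png")
w=max(a.shape[1],b.shape[1]);f=lambda x:cv2.copyMakeBorder(x,0,0,0,w-x.shape[1],cv2.BORDER_CONSTANT)
o=np.vstack([f(a),f(b)]);print(o.shape);cv2.imwrite("pics/crops.png",cv2.resize(o,None,fx=600/o.shape[0],fy=600/o.shape[0]))
E
```

```text
top plate px 3518 z med 85.52137997656462Traceback (most recent call last):
  File "<stdin>", line 10, in <module>
  File "h.py", line 7, in plane
    c,f,e,R=K(n); d=R@np.array([(u-c["cx"])/f,(v-c["cy"])/f,1.]); return e+d*(z-e[2])/d[2]
            ~^^^
  File "h.py", line 16, in K
    c=imaging.camera_info(n); f=192/np.tan(np.radians(c["vfov"])/2)
ValueError: time passes only in moves, steps and waits
```

```bash
cat >> h.py <<'E'
import functools
K=functools.lru_cache(None)(K)
def undist(cl): pass
E
cat > m.py <<'E'
from h import *
for n in("top","scene"):
    z=np.load(n+"0.npz"); i,d=z["i"],z["d"]; P=cloud(n,d)
    hsv=cv2.cvtColor(i,cv2.COLOR_BGR2HSV); V=hsv[...,2]; S=hsv[...,1]
    box=(P[...,0]>300)&(P[...,0]<750)&(abs(P[...,1])<300)
    pl=box&(abs(P[...,2]-86)<6)
    m=cv2.morphologyEx(pl.astype(np.uint8),cv2.MORPH_CLOSE,np.ones((9,9)))
    k,l,s,_=cv2.connectedComponentsWithStats(m); j=1+np.argmax(s[1:,4]); ys,xs=np.where(l==j)
    Q=np.array([plane(n,u,v,86)[:2] for u,v in zip(xs,ys)],np.float32)
    print(n,"plate rect",cv2.minAreaRect(Q),Q.mean(0),np.median(P[pl][:,2]))
    for nm,mk,h in(("dark",box&(P[...,2]>80)&(P[...,2]<98)&(S<110),92),("hole",box&(P[...,2]<74)&(P[...,2]>-40)&(l==j),80),("V<60",box&(V<60)&(P[...,2]<100)&(P[...,2]>-40),80),("knob",box&(P[...,2]>100)&(P[...,2]<130),118)):
        k,l2,s,c=cv2.connectedComponentsWithStats(mk.astype(np.uint8))
        for q in range(1,k):
            if s[q,4]>12: print(nm,s[q],c[q].round(1),plane(n,*c[q],h).round(1),P[l2==q].mean(0).round(1))
    cr=i[155:235,210:325] if n=="top" else i[150:260,190:320]
    cv2.imwrite(f"pics/{n}crop.png",cv2.resize(cr,None,fx=5,fy=5,interpolation=cv2.INTER_CUBIC))
E
python3 m.py
```

```text
top plate rect ((511.4060363769531, -22.543563842773438), (185.7999725341797, 305.72027587890625), 2.0043578147888184) [510.57135  -17.631895] 85.52137997656462
dark [234 187  27  27 554] [246.9 200. ] [500.8  47.7  92. ] [500.9  47.7  91.2]
V<60 [280 189  15  15 172] [286.6 196.5] [511.2 -96.8  80. ] [513.4 -99.5  51.1]
V<60 [248 196   6   6  20] [250.8 197.7] [509.6  33.5  80. ] [508.9  33.4  90.9]
knob [244 197   6   6  26] [246.5 199.5] [500.9  48.5 118. ] [501.   48.6 116.2]
scene plate rect ((521.2030639648438, -28.464004516601562), (205.34156799316406, 309.3809509277344), 1.9287097454071045) [516.24133  -31.902569] 85.60364522636314
dark [250 175  28  21 424] [263.2 185.5] [505.3  40.6  92. ] [504.8  41.1  91.5]
hole [272 209   6   5  16] [275.2 211.7] [611.8 -10.8  80. ] [606.4  -4.8  70.2]
V<60 [229 208  16  11  67] [236.6 213.7] [ 522.9 -108.1   80. ] [504.6 -92.5  50.7]
V<60 [285 215   7   7  13] [287.6 217.7] [659.9  -1.   80. ] [629.7  35.6  20.9]
V<60 [260 227  19  17  35] [267.5 236.2] [ 664.1 -103.9   80. ] [633.9 -71.9  20.4]
knob [261 178   5   8  34] [263.  181.3] [507.9  37.3 118. ] [504.5  40.7 112.9]
```

View pics/topcrop.png

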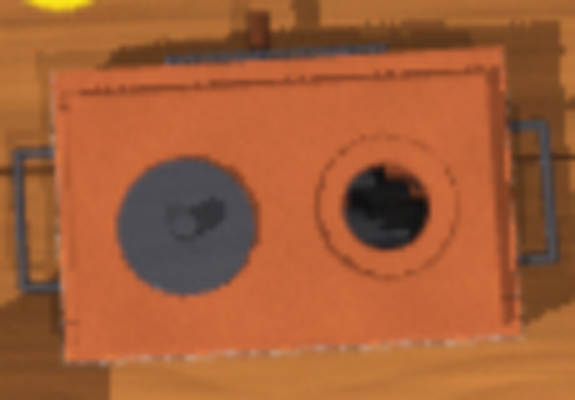

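View pics/scenecrop.png

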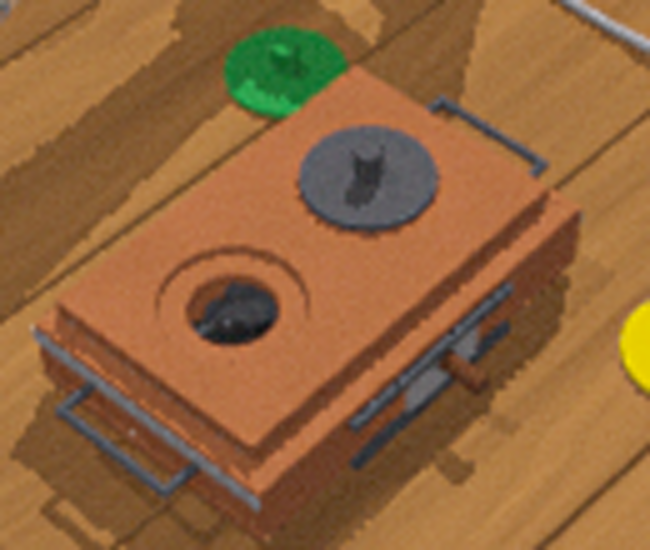

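Both crops agree: the disc is at about (501,48), and the recess ring is at about (388,206) in the top crop. The slide pin is on the far wall at about (258,30), partly open. Next I'll fit the ring and pin and work out the tool orientation.

```bash
cat > m2.py <<'E'
from h import *
from scipy.optimize import least_squares
z=np.load("top0.npz"); i,d=z["i"],z["d"]
g=i[...,2].astype(np.float32)   # red channel
bh=cv2.morphologyEx(g,cv2.MORPH_BLACKHAT,np.ones((5,5)))
for n,c0 in(("top",(287.2,195.8)),):
    pts=[];w=[]
    for v in range(175,217):
        for u in range(265,310):
            p=plane(n,u,v,86)[:2]; r=np.hypot(*(p-[513,-99]))
            if 44<r<60 and bh[v,u]>12: pts.append(p); w.append(bh[v,u])
    pts=np.array(pts);w=np.sqrt(np.array(w))
    s=least_squares(lambda q:w*(np.hypot(pts[:,0]-q[0],pts[:,1]-q[1])-q[2]),[513,-99,52],loss="soft_l1")
    print("ring",len(pts),s.x)
P=cloud("top",d); hsv=cv2.cvtColor(i,cv2.COLOR_BGR2HSV)
m=(P[...,0]>620)&(P[...,0]<690)&(abs(P[...,1])<120)&(P[...,2]>30)&(P[...,2]<66)
ys,xs=np.where(m); print("pin", [(a.round(0)) for a in (P[m].mean(0),P[m].min(0),P[m].max(0))],len(xs))
m2=m&(P[...,0]>636); print(P[m2].mean(0),m2.sum())
z2=np.load("scene0.npz");P2=cloud("scene",z2["d"])
m=(P2[...,0]>636)&(P2[...,0]<690)&(abs(P2[...,1])<120)&(P2[...,2]>30)&(P2[...,2]<66); print("pin scene",P2[m].mean(0),m.sum())
for nm,zz in(("hand",86),): pass
R=Rotation.from_quat(readout.read_state()["ee_rot"]).as_matrix();print("R",R.round(3))
for t in(0,180):
    a=np.radians(4.0)+np.radians(t); y=np.array([-np.sin(a),np.cos(a),0]); x=np.array([0,0,-1.]); G=np.stack([x,y,np.cross(x,y)],1)
    print(t,np.degrees(Rotation.from_matrix(G@R.T).as_rotvec()))
E
python3 m2.py
```

```text
ring 104 [513.51878425 -97.68217988  51.00957084]
pin [array([636., -18.,  59.]), array([ 620., -114.,   42.]), array([665.,  60.,  66.])] 121
[651.4006805   -8.51211577  51.13450706] 35
pin scene [651.78498266 -22.13096323  51.3705292 ] 47
R [[-0.    -0.291 -0.957]
 [-0.002 -0.957  0.291]
 [-1.     0.002 -0.   ]]
0 [-8.69869356e-03 -1.53139138e-01 -1.59099895e+02]
180 [ 1.09072547e-01 -6.19559878e-03  2.09000342e+01]
```

>>> arm_command:
  increments:
    - [[0, 0, 5], [23, -39, 0], 0.3]
    - [[0, 0, 10], [46, -78, 0], 0.6]
    - [[0, 0, 15], [69, -117, 0], 0.6]
    - [[0, 0, 20.9], [92, -156, 0], 0.6]
    - [[0, 0, 20.9], [115, -195, 0], 0.6]

```text
clock: 0.6
position: [296.8, 400.6, 230.0]
ee_rot: [-0.707, -0.024, 0.707, -0.026]
contact_force: [0.5, 0.4, -0.4]
gripper_width: 34.1
```

>>> arm_command:
  increments:
    - [[0, 0, 0], [23, -39, 0], 0.6]
    - [[0, 0, 0], [46, -78, 0], 0.6]
    - [[0, 0, 0], [69, -117, 0], 0.6]
    - [[0, 0, 0], [92, -156, 0], 0.6]
    - [[0, 0, 0], [115, -195, 0], 0.6]

```text
clock: 1.1
position: [412.2, 203.8, 229.9]
ee_rot: [-0.707, -0.025, 0.707, -0.027]
contact_force: [1.0, 0.6, 0.2]
gripper_width: 34.1
```

>>> arm_command:
  increments:
    - [[0, 0, 0], [23, -39, -10], 0.6]
    - [[0, 0, 0], [46, -78, -20], 0.6]
    - [[0, 0, 0], [69, -117, -30], 0.6]
    - [[0, 0, 0], [90, -155, -35], 0.6]
    - [[0, 0, 0], [90, -158, -40], 0.6]

```text
clock: 1.6
position: [503.4, 42.2, 188.8]
ee_rot: [-0.706, -0.022, 0.707, -0.025]
contact_force: [-0.5, 0.4, -0.1]
gripper_width: 34.2
```

```bash
cat > st.py <<'E'
from h import *
s=readout.read_state(); R=Rotation.from_quat(s["ee_rot"]).as_matrix()
print(s["clock"],s["position"].round(1),s["contact_force"].round(2),s["gripper_width"].round(1),"R",R[:,:2].round(3).tolist(),s["joints"].round(2))
a=np.radians(184.0); y=np.array([-np.sin(a),np.cos(a),0]); x=np.array([0,0,-1.]); G=np.stack([x,y,np.cross(x,y)],1)
print("rotfix",np.degrees(Rotation.from_matrix(G@R.T).as_rotvec()).round(2))
E
python3 st.py
```

```text
Traceback (most recent call last):
  File "st.py", line 3, in <module>
    print(s["clock"],s["position"].round(1),s["contact_force"].round(2),s["gripper_width"].round(1),"R",R[:,:2].round(3).tolist(),s["joints"].round(2))
                                                                        ^^^^^^^^^^^^^^^^^^^^^^^^
AttributeError: 'float' object has no attribute 'round'
```

>>> arm_command:
  increments:
    - [[0, 0, 0], [-2, 6, 0], 0.6]
    - [[0, 0, 0], [-2.5, 6, -15], 0.6]
    - [[0, 0, 0], [-2.5, 6, -30], 0.6]
    - [[0, 0, 0], [-2.5, 6, -45], 0.6]
    - [[0, 0, 0], [-2.5, 6, -45], 0.6]

```text
clock: 2.1
position: [498.9, 49.2, 142.2]
ee_rot: [-0.705, -0.023, 0.709, -0.026]
contact_force: [-0.3, -0.1, 0.5]
gripper_width: 34.5
```

```bash
sed -i 's/s\["gripper_width"\].round(1)/s["gripper_width"]/' st.py; python3 st.py; python3 - <<'E'
from h import *
a=[]
for n,(v0,v1,u0,u1) in(("top",(155,235,200,315)),("scene",(145,225,205,320))):
    i,d=imaging.get_image(n); a.append(cv2.resize(i[v0:v1,u0:u1],(546,380)[:2] if 0 else None,fx=3.7,fy=3.7,interpolation=cv2.INTER_CUBIC))
cv2.imwrite("pics/a1.png",np.vstack(a)); 
E
```

```text
2.1 [498.9  49.2 142.2] [-0.32 -0.11  0.5 ] 34.52262896018273 R [[-0.006, 0.068], [-0.005, -0.998], [-1.0, 0.004]] [ 0.42  0.27 -0.41  0.   -0.9   1.21]
rotfix [ 0.27 -0.33  0.08]
```

View pics/a1.png

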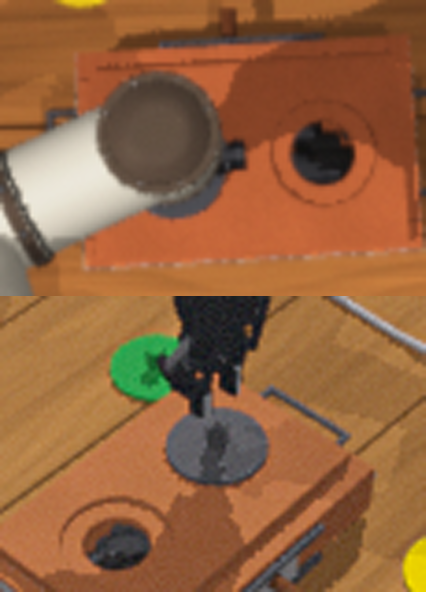

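The open fingers straddle the knob: tips at (200,410) and (232,390), knob at (216,440). I'll go down.

>>> arm_command:
  increments:
    - [[0.2, -0.3, 0], [1.5, -1, -10], 0.6]
    - [[0.2, -0.3, 0], [1.5, -1, -20], 0.6]
    - [[0.2, -0.3, 0], [1.5, -1, -30], 0.6]
    - [[0.2, -0.3, 0], [1.5, -1, -40], 0.6]
    - [[0.2, -0.3, 0], [1.5, -1, -44], 0.6]

```text
clock: 2.7
position: [501.6, 48.2, 99.0]
ee_rot: [0.707, 0.024, -0.706, 0.025]
contact_force: [-0.9, 0.3, -0.1]
gripper_width: 34.1
```

>>> arm_command:
  increments:
    - [[0, 0, 0], [0, 0, 0], 0.65]
    - [[0, 0, 0], [0, 0, 0], 0.7]
    - [[0, 0, 0], [0, 0, 0], 0.72]
    - [[0, 0, 0], [0, 0, 0], 0.72]
    - [[0, 0, 0], [0, 0, 0], 0.72]

```text
clock: 3.2
position: [501.8, 48.2, 99.4]
ee_rot: [0.708, 0.024, -0.706, 0.024]
contact_force: [-0.5, 0.2, -0.4]
gripper_width: 23.7
```

>>> arm_command:
  increments:
    - [[0, 0, 0], [0.3, -4, 0], 0.72]
    - [[0, 0, 0], [1, -12, -0.5], 0.72]
    - [[0, 0, 0], [1.7, -20, -1], 0.72]
    - [[0, 0, 0], [2.3, -28, -1], 0.72]
    - [[0, 0, 0], [3, -36, -1], 0.72]

```text
clock: 3.7
position: [505.0, 11.5, 98.5]
ee_rot: [0.708, 0.024, -0.706, 0.024]
contact_force: [-0.0, 2.5, 1.0]
gripper_width: 24.0
```

>>> arm_command:
  increments:
    - [[0, 0, 0], [0.6, -8, 0], 0.72]
    - [[0, 0, 0], [1.3, -16, 0], 0.72]
    - [[0, 0, 0], [2, -24, 0], 0.72]
    - [[0, 0, 0], [2.6, -32, 0], 0.72]
    - [[0, 0, 0], [3.3, -40, 0], 0.72]

```text
clock: 4.2
position: [508.3, -29.2, 98.5]
ee_rot: [0.708, 0.024, -0.706, 0.024]
contact_force: [-0.1, 2.8, 1.1]
gripper_width: 23.5
```

```bash
python3 st.py; cat > look.py <<'E'
import sys
from h import *
def dark(n,i,d):
    P=cloud(n,d); S=cv2.cvtColor(i,cv2.COLOR_BGR2HSV)
    return P,S
a=[]
for n,(v0,v1,u0,u1) in(("top",(155,235,210,315)),("scene",(160,240,205,310))):
    i,d=imaging.get_image(n); np.savez(f"{n}_{sys.argv[1]}.npz",i=i,d=d); a.append(cv2.resize(i[v0:v1,u0:u1],None,fx=3.7,fy=3.7,interpolation=cv2.INTER_CUBIC))
cv2.imwrite(f"pics/{sys.argv[1]}.png",np.vstack(a))
E
python3 look.py b
```

```text
4.2 [508.3 -29.2  98.5] [-0.09  2.76  1.07] 23.518606511513195 R [[0.003, 0.068], [-0.001, -0.998], [-1.0, 0.001]] [ 0.26  0.33 -0.45  0.   -0.78  1.37]
rotfix [0.03 0.18 0.09]
```

View pics/b.png

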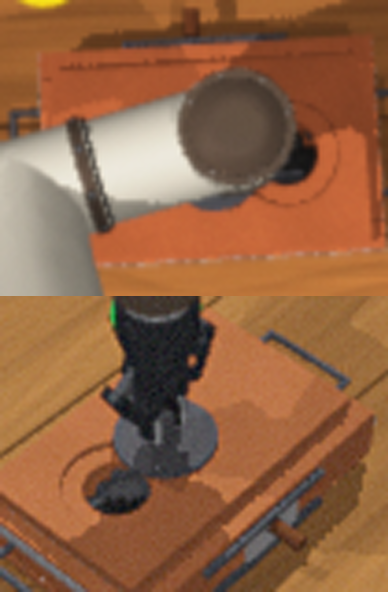

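>>> arm_command:
  increments:
    - [[0, 0, 0], [0.6, -8, 0], 0.72]
    - [[0, 0, 0], [1.2, -16, 0], 0.72]
    - [[0, 0, 0], [1.8, -24, 0], 0.72]
    - [[0, 0, 0], [2.4, -32, 0], 0.72]
    - [[0, 0, 0], [3, -40, 0], 0.72]

```text
clock: 4.8
position: [510.8, -70.5, 98.2]
ee_rot: [0.707, 0.023, -0.706, 0.024]
contact_force: [-0.2, 2.1, 1.3]
gripper_width: 23.8
```

>>> arm_command:
  increments:
    - [[0, 0, 0], [0.3, -3, 0], 0.72]
    - [[0, 0, 0], [0.6, -6, 0], 0.72]
    - [[0, 0, 0], [0.8, -9, 0], 0.72]
    - [[0, 0, 0], [1, -12, 0], 0.72]
    - [[0, 0, 0], [1.2, -15, 0], 0.72]

```text
clock: 5.3
position: [511.7, -85.6, 97.9]
ee_rot: [0.707, 0.023, -0.706, 0.024]
contact_force: [0.6, 0.8, -0.1]
gripper_width: 23.6
```

>>> arm_command:
  increments:
    - [[0, 0, 0], [0.1, -1.5, 0], 0.72]
    - [[0, 0, 0], [0.2, -3, 0], 0.72]
    - [[0, 0, 0], [0.3, -4.5, 0], 0.72]
    - [[0, 0, 0], [0.3, -6, 0], 0.72]
    - [[0, 0, 0], [0.3, -6, 0], 0.72]

```text
clock: 5.8
position: [511.9, -91.9, 97.9]
ee_rot: [0.707, 0.023, -0.706, 0.024]
contact_force: [-0.3, -0.7, -0.8]
gripper_width: 23.8
```

```bash
python3 st.py; python3 look.py c
```

```text
5.8 [511.9 -91.9  97.9] [-0.31 -0.7  -0.8 ] 23.794375506602822 R [[0.001, 0.067], [-0.001, -0.998], [-1.0, 0.001]] [ 0.14  0.35 -0.43  0.   -0.79  1.5 ]
rotfix [0.08 0.04 0.17]
```

View pics/c.png

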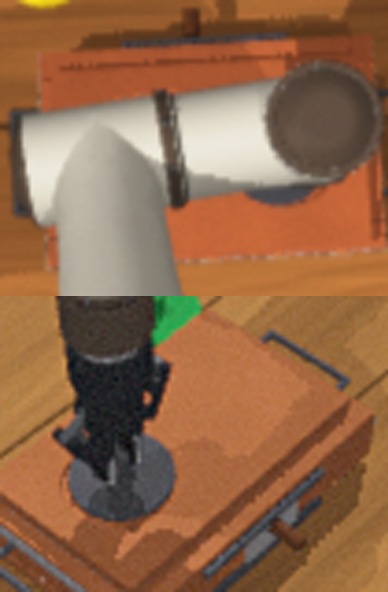

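The push force faded as the disc reached the seat, and it looks tipped in, with a thin gap still showing at (68,490). I'll push on gently.

>>> arm_command:
  increments:
    - [[0, 0, 0], [0.1, -1, 0], 0.72]
    - [[0, 0, 0], [0.2, -2, 0], 0.72]
    - [[0, 0, 0], [0.2, -3, 0], 0.72]
    - [[0, 0, 0], [0.2, -4, 0], 0.72]
    - [[0, 0, 0], [0.2, -4, 0], 0.72]

```text
clock: 6.4
position: [512.2, -95.9, 98.0]
ee_rot: [0.707, 0.023, -0.706, 0.024]
contact_force: [0.5, 0.9, -0.9]
gripper_width: 23.5
```

```bash
python3 st.py; cat > tilt.py <<'E'
from h import *
# fit plane to dark disc top in the scene view
P=[]
for _ in range(3):
    i,d=imaging.get_image("scene"); c=cloud("scene",d); S=cv2.cvtColor(i,cv2.COLOR_BGR2HSV)[...,1]
    m=(np.hypot(c[...,0]-514,c[...,1]+98)<60)&(c[...,2]>72)&(c[...,2]<97)&(S<110); P.append(c[m])
P=np.vstack(P)
A=np.c_[P[:,:2]-[513.5,-98],np.ones(len(P))]
w=np.ones(len(P),bool)
for _ in range(4):
    q=np.linalg.lstsq(A[w],P[w,2],rcond=None)[0]; r=P[:,2]-A@q; w=abs(r)<3
print("disc top plane gx,gy,z",q.round(3),w.sum(),"centroid",P[w].mean(0).round(1),"ext",P[w].min(0).round(1),P[w].max(0).round(1))
E
python3 tilt.py
```

```text
6.4 [512.2 -95.9  98. ] [ 0.51  0.91 -0.88] 23.532749233406584 R [[0.001, 0.067], [-0.001, -0.998], [-1.0, 0.002]] [ 0.13  0.35 -0.42  0.   -0.79  1.51]
rotfix [0.08 0.06 0.17]
disc top plane gx,gy,z [-3.4000e-02  8.0000e-02  8.9219e+01] 797 centroid [ 524.5 -102.1   88.5] ext [ 466.7 -147.2   82.5] [562.3 -47.6  95.6]
```

>>> arm_command:
  increments:
    - [[0, 0, 0], [0.1, -1, 0], 0.72]
    - [[0, 0, 0], [0.2, -2, 0], 0.72]
    - [[0, 0, 0], [0.2, -3, 0], 0.72]
    - [[0, 0, 0], [0.2, -3, 0], 0.72]
    - [[0, 0, 0], [0.2, -3, 0], 0.72]

```text
clock: 7.05
position: [512.5, -99.0, 98.0]
ee_rot: [0.707, 0.023, -0.706, 0.024]
contact_force: [0.3, 0.6, -0.9]
gripper_width: 23.9
```

```bash
python3 tilt.py
```

```text
disc top plane gx,gy,z [-3.0000e-02  4.7000e-02  8.8881e+01] 837 centroid [ 524.4 -106.7   88.2] ext [ 465.8 -150.4   83.3] [564.3 -51.1  93.9]
```

>>> arm_command:
  increments:
    - [[0, 0, 0], [0.5, -1, 0], 0.72]
    - [[0, 0, 0], [1, -2, 0], 0.72]
    - [[0, 0, 0], [1, -2.5, 0], 0.72]
    - [[0, 0, 0], [1, -2.5, 0], 0.72]
    - [[0, 0, 0], [1, -2.5, 0], 0.72]

```text
clock: 7.7
position: [513.5, -101.5, 98.0]
ee_rot: [0.707, 0.023, -0.706, 0.024]
contact_force: [-0.5, 0.7, -0.3]
gripper_width: 23.9
```

```bash
python3 tilt.py;python3 st.py
```

```text
disc top plane gx,gy,z [ 6.0000e-03 -6.0000e-03  8.5652e+01] 826 centroid [ 525.1 -108.1   85.8] ext [ 466.9 -153.1   82.4] [564.5 -52.   89. ]
7.85 [ 513.5 -101.5   98.1] [-0.59  1.03  0.31] 24.04185610222672 R [[0.001, 0.067], [-0.002, -0.998], [-1.0, 0.002]] [ 0.12  0.35 -0.42  0.   -0.8   1.52]
rotfix [0.1  0.07 0.16]
```

The disc dropped: top at 85.7 mm, slope under 0.01. I'll release it, lift away and go to the air slide.

>>> arm_command:
  increments:
    - [[0, 0, 0], [0, 1.5, 0], 0.65]
    - [[0, 0, 0], [0, 1.5, 0], 0.55]
    - [[0, 0, 0], [0, 1.5, 0], 0.55]
    - [[0, 0, 0], [0, 1.5, 15], 0.55]
    - [[0, 0, 0], [0, 1.5, 45], 0.55]

```text
clock: 8.35
position: [511.7, -100.1, 141.4]
ee_rot: [-0.705, -0.023, 0.708, -0.024]
contact_force: [0.1, -0.3, 0.1]
gripper_width: 38.2
```

>>> arm_command:
  increments:
    - [[0, 0, 0], [0, 0, 20], 0.7]
    - [[0, 0, 0], [30, 30, 20], 1]
    - [[0, 0, 0], [62, 62, 20], 1]
    - [[0, 0, 0], [94, 95, 20], 1]
    - [[0, 0, 0], [126, 130, 20], 1]

```text
clock: 8.85
position: [638.8, 30.9, 161.7]
ee_rot: [-0.705, -0.023, 0.708, -0.024]
contact_force: [0.8, -0.2, -0.8]
gripper_width: 0.0
```

```bash
python3 st.py; python3 tilt.py; python3 look.py d; python3 - <<'E'
from h import *
i=np.load("scene_d.npz")["i"]
cv2.imwrite("pics/e.png",cv2.resize(i[140:260,190:320],None,fx=5,fy=5,interpolation=cv2.INTER_CUBIC))
E
```

```text
8.85 [638.8  30.9 161.7] [ 0.8  -0.19 -0.8 ] 0.02919958683277068 R [[-0.005, 0.066], [-0.002, -0.998], [-1.0, 0.002]] [ 0.3   0.46 -0.05  0.   -1.06  1.34]
rotfix [ 0.11 -0.26  0.22]
disc top plane gx,gy,z [ 9.0000e-03 -1.3000e-02  8.5674e+01] 1086 centroid [ 516.  -104.7   85.8] ext [ 461.4 -153.    82. ] [565.4 -52.1  89.4]
```

View pics/e.png

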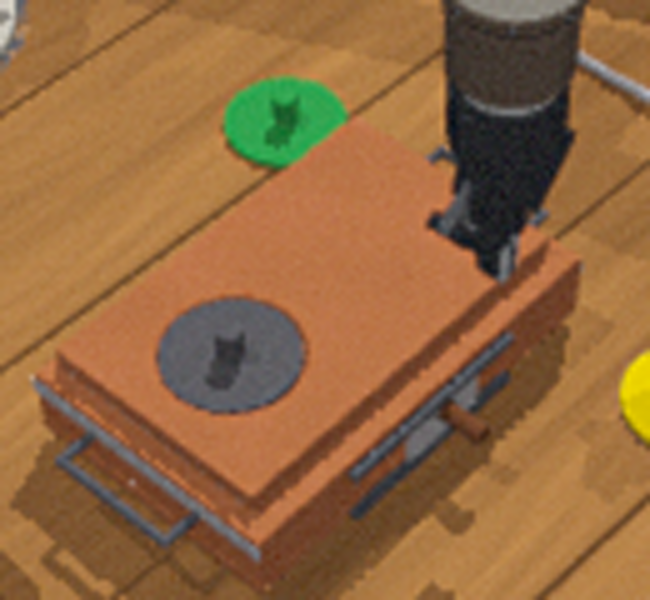

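The disc sits flush in the seat, and the pin tip is at (485,432) in the crop. I'll go down on the pin's +y side.

>>> arm_command:
  increments:
    - [[0, 0, 0], [9, 4, 0], 1]
    - [[0, 0, 0], [9, 4, -15], 1]
    - [[0, 0, 0], [9, 4, -40], 1]
    - [[0, 0, 0], [9, 4, -60], 1]
    - [[0, 0, 0], [9, 4, -70], 1]

```text
clock: 9.6
position: [645.0, 32.8, 89.2]
ee_rot: [-0.703, -0.022, 0.71, -0.024]
contact_force: [0.1, 0.2, 0.1]
gripper_width: -0.0
```

>>> arm_command:
  increments:
    - [[0, 0, 0], [0, 0, -10], 1]
    - [[0, 0, 0], [0, 0, -22], 1]
    - [[0, 0, 0], [0, 0, -34], 1]
    - [[0, 0, 0], [0, 0, -46], 1]
    - [[0, 0, 0], [0, 0, -53], 1]

```text
clock: 10.1
position: [644.5, 32.7, 34.8]
ee_rot: [-0.703, -0.022, 0.71, -0.024]
contact_force: [0.0, -0.1, 0.0]
gripper_width: 0.1
```

>>> arm_command:
  increments:
    - [[0, 0, 0], [0, -3, 0], 1]
    - [[0, 0, 0], [0, -7, 0], 1]
    - [[0, 0, 0], [0, -11, 0], 1]
    - [[0, 0, 0], [0, -15, 0], 1]
    - [[0, 0, 0], [0, -19, 0], 1]

```text
clock: 10.6
position: [644.8, 13.2, 35.3]
ee_rot: [-0.703, -0.022, 0.71, -0.024]
contact_force: [1.3, -0.4, 0.3]
gripper_width: -0.2
```

>>> arm_command:
  increments:
    - [[0, 0, 0], [0, -3, 0], 1]
    - [[0, 0, 0], [0.3, -6, 0], 1]
    - [[0, 0, 0], [0.5, -9, 0], 1]
    - [[0, 0, 0], [0.6, -12, 0], 1]
    - [[0, 0, 0], [0.8, -15, 0], 1]

```text
clock: 11.1
position: [645.4, -1.8, 35.3]
ee_rot: [-0.703, -0.022, 0.71, -0.024]
contact_force: [-0.9, 2.2, 1.0]
gripper_width: -0.0
```

>>> arm_command:
  increments:
    - [[0, 0, 0], [0, -3, 0], 1]
    - [[0, 0, 0], [0.3, -6, 0], 1]
    - [[0, 0, 0], [0.5, -9, 0], 1]
    - [[0, 0, 0], [0.6, -12, 0], 1]
    - [[0, 0, 0], [0.8, -15, 0], 1]

```text
clock: 11.6
position: [645.9, -17.1, 35.3]
ee_rot: [-0.703, -0.022, 0.711, -0.024]
contact_force: [-1.5, 2.8, 0.9]
gripper_width: -0.1
```

Contact at about 2.5 N, so the slide is moving. I'll continue in small steps until it reaches the stop.

>>> arm_command:
  increments:
    - [[0, 0, 0], [0.1, -2, 0], 1]
    - [[0, 0, 0], [0.2, -4, 0], 1]
    - [[0, 0, 0], [0.3, -6, 0], 1]
    - [[0, 0, 0], [0.4, -8, 0], 1]
    - [[0, 0, 0], [0.5, -8, 0], 1]

```text
clock: 12.1
position: [646.5, -25.5, 35.3]
ee_rot: [-0.703, -0.022, 0.711, -0.024]
contact_force: [-0.9, 1.0, 0.6]
gripper_width: 0.3
```

>>> arm_command:
  increments:
    - [[0, 0, 0], [0.1, -2, 0], 1]
    - [[0, 0, 0], [0.2, -4, 0], 1]
    - [[0, 0, 0], [0.3, -6, 0], 1]
    - [[0, 0, 0], [0.4, -6, 0], 1]
    - [[0, 0, 0], [0.4, -6, 0], 1]

```text
clock: 12.6
position: [646.7, -30.1, 35.3]
ee_rot: [-0.703, -0.023, 0.711, -0.023]
contact_force: [-2.7, 7.1, 1.8]
gripper_width: -0.2
```

>>> arm_command:
  increments:
    - [[0, 0, 0], [0.1, -1.5, 0], 1]
    - [[0, 0, 0], [0.1, -3, 0], 1]
    - [[0, 0, 0], [0.1, -3, 0], 1]
    - [[0, 0, 0], [0.1, -3, 0], 1]
    - [[0, 0, 0], [0.1, -3, 0], 1]

```text
clock: 13.1
position: [646.7, -30.3, 35.3]
ee_rot: [-0.703, -0.024, 0.71, -0.022]
contact_force: [-3.5, 11.6, 2.6]
gripper_width: -0.0
```

The slide is at its stop: the force rose to 11.6 N with no further travel. I'll back off, lift and check.

>>> arm_command:
  increments:
    - [[0, 0, 0], [0, 5, 0], 1]
    - [[0, 0, 0], [0, 12, 0], 1]
    - [[0, 0, 0], [1, 20, 0], 1]
    - [[0, 0, 0], [2, 20, 20], 1]
    - [[0, 0, 0], [2, 20, 60], 1]

```text
clock: 13.6
position: [646.6, -10.5, 92.2]
ee_rot: [-0.7, -0.023, 0.713, -0.023]
contact_force: [0.2, 0.5, 0.2]
gripper_width: -0.0
```

>>> arm_command:
  increments:
    - [[0, 0, 0], [0, 0, 40], 1]
    - [[0, 0, 0], [0, 0, 80], 1]
    - [[0, 0, 0], [0, 40, 110], 1]
    - [[0, 0, 0], [0, 80, 130], 1]
    - [[0, 0, 0], [0, 120, 130], 1]

```text
clock: 14.1
position: [648.6, 110.7, 227.0]
ee_rot: [-0.703, -0.023, 0.71, -0.022]
contact_force: [-0.1, 0.3, -0.5]
gripper_width: 0.0
```

```bash
python3 st.py; python3 tilt.py; python3 look.py f; python3 - <<'E'
from h import *
i=np.load("scene_f.npz")["i"]
cv2.imwrite("pics/g.png",cv2.resize(i[140:260,190:320],None,fx=5,fy=5,interpolation=cv2.INTER_CUBIC))
E
```

```text
14.1 [648.6 110.7 227. ] [-0.15  0.3  -0.46] 0.003427445626465634 R [[-0.01, 0.064], [0.002, -0.998], [-1.0, -0.002]] [ 0.41  0.45  0.1  -0.01 -1.23  1.23]
rotfix [-0.1  -0.55  0.32]
disc top plane gx,gy,z [ 7.0000e-03 -2.0000e-03  8.5648e+01] 1072 centroid [ 515.6 -104.8   85.7] ext [ 462.4 -151.8   82.4] [564.6 -53.2  88.8]
```

View pics/g.png

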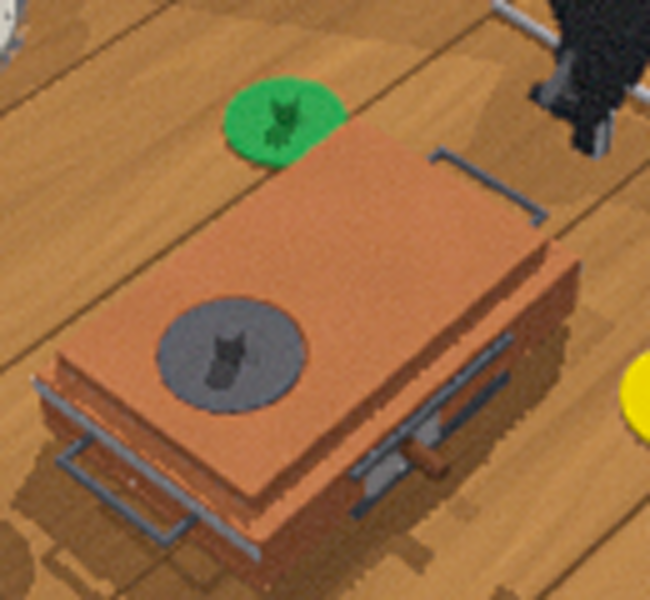

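The disc is flush in the seat at (232,354). The slide plate is at the -y end of its tracks at (365,490), and the gripper is clear of everything. Handing in.

```bash
python3 -c "
from h import *
print(arm.job_done())"
```

```text
the job is handed in; nothing more can be done
None
```

The disc is home in its seat and the air slide is shut. I handed the job in at about 14 s with the gripper clear of everything; no verdict came back.

- **Disc:** I slid it across the plate with the fingers loosely round its knob, at about 3 N of push, until it dropped into the seat. The last depth check put its top at 85.6 mm, against 86 mm for flush. Its slope was under 0.01 rad.
- **Air slide:** I pushed its pin towards -y until it stopped moving. The force rose to 11.6 N with no further travel, and the picture shows the slide plate at the end of its tracks. That is my only evidence that it is shut, since I did not measure the joint value.
- **Bystanders:** the arm stayed clear of the bowl, pitcher, spoon and rice bucket, but I did not measure their positions again at the end.

No check failed. The two views disagreed on the pin's starting y (about -8 mm from the top view, -22 mm from the scene view). I used the top view, and the contact point fitted it.

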